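Swap the finished tasting dish and pick cup for fresh ones

ROBOT

A 6-joint arm with a two-finger parallel gripper is mounted at the origin on a cart in front of the work surface, level with it; the furniture and walls round the work are solid. World frame = base frame: x ahead of the robot, y to its left, z up, the work surface at z = 0. Lengths are in mm, angles in rad, forces in N, time in s.
With the tool pointing down it reaches from about 300 to 750 mm from the base axis. Payload 8.5 kg.
Tool frame: the origin (TCP) lies at the very end of the fingers, on their centre line; the grasp point (between the pads) lies 19 mm behind it; z points along the fingers, y is the line along which they close (so a half turn about z gives the same grasp; the last joint's range is limited). The gripper opens to 88 mm and grips with 3 to 60 N. Pads are 18 mm wide; open, the fingers measure 123 mm over their backs; the gripper's body (75 mm by 187 mm) begins 45 mm behind the grasp point.
Start: joints at [0.924, 0.381, 1.297, -0, 1.464, -0.215], TCP at [230.168, 499.503, 198.748] pointing down, gripper open.
Joint ranges: [-3.11, 3.11], [-0.89, 2.33], [0.22, 2.48], [-1.42, 4.56], [0.17, 2.85], [-2.88, 2.88]. Speed limits (rad/s): [2.39, 2.39, 3.14, 3.14, 3.14, 3.14].

INTERFACE

Orientations are given as a rotation vector (axis times angle).
In Python, from plant import r gives the robot as it stands.
- The arm moves only by the tool move_arm, never from a script. Its argument "plan" is a list of rows, each a list of 7 numbers: the turn, a rotation vector about the tool's x, y, z as a fraction of full scale, then the shift along the tool's x, y, z as a fraction of full scale, then the closure, from -1 (fully open) to 1 (shut). In form: [[ax, ay, az, tx, ty, tz, jaw], ...]. A call has exactly 5 rows; each row is the pose to reach, as a shift and turn from the pose commanded when the call began, along the tool's axes at that moment; what a row does not reach only later rows make up. Full scale, the value 1, is 300 mm for a shift and 1.5 rad for a turn. A row lasts 1/8 s, in which the tool goes at most 62.5 mm and 10.7 degrees, less where a joint would pass 70% of its speed; a pose out of reach is approached as far as the arm can. A call with a number of a shift or a turn outside -1 to 1 is refused whole. A call with a gripper value outside its range is refused whole. The fingers move at their own pace and stop on an object; "squeeze" is the grip in N (left out, the last holds). Time passes only in rows, so rows that repeat a pose let the fingers close, or fill a call up. It gives the time, the measured TCP pose, the force, the opening and the grip force at its end, in the units of the state.
- r.get_obs(): the state, without advancing time (a new reading comes with each control period).
- r.grab_frame(name): name is "scene" or "top" or "wrist"; returns a dict with "img" (420x560x3 uint8, blue, green, red), "fx", "fy", "cx", "cy" (pixels), "pose" (4x4, takes a point from camera to world coordinates). Camera axes: x right, y down, z forward; pixel columns grow to the right and rows downward; lengths in mm; the calibration is good to about 2 mm. A picture is of the moment at which its call begins. There is no depth.
- r.finish_job(): hands the job in; it is judged then, once.
Trained networks look in a picture, given as the dict that the camera call returned (one of the last four; its "shot" number tells which), for a name from the list of things; names that differ only in an ending like _2 or _b are one class to them, and where a whole thing is asked for, a point or a joint stands for the part that bears it (a point fixed in the world has none). Each returns a list of dicts, best first, with "p" (0 to 1); they miss things now and then, are a little off and sometimes report something else, mostly with a low value. They report only what shows in the picture. A call takes as long as a camera call. They do not tell look-alikes from the thing itself.
- r.spot_in(picture, name): "point" ([x, y, z] in mm, in world coordinates, good to about 4 mm: the middle of the surface that is visible of it).
- r.regions_of(picture, name): "pixels" (420x560 bool, what is visible of it).
- r.place_of(picture, name): "point" ([x, y, z] in mm, in world coordinates, good to about 4 mm: a listed point, or the origin of a listed thing).
The state is a dict: "t": time; "qpos": joint angles; "joint_vel": joint speeds; "effort": joint torques, N m; "tcp_pos": TCP position; "eef_rot": TCP orientation; "force": force on the tool from outside, world axes, zero at the start; "wrist_torque": the same for the moment, N m; "width": opening from 0.0 (shut) to 1.0 (fully open); "finger_force": force on a finger pad.
Only numpy, scipy, OpenCV 4.12 (cv2) and the standard library are available. Lean on these libraries where they do the work, as an engineer would, in place of code of your own. Each camera call takes 0.05 s, during which the arm holds its last target. There are 200 camera calls.

TASK

The olive dish and the pick cup in the two wooden holders are finished: swap them for the full ones waiting in the grey carrier, using the round slate as a spot to set something down on the way. The dish of olives must end in the wide wooden holder, the cup of picks in the narrow one, and the empty dish and empty cup in the carrier, one in each pocket (either way round), all standing upright and fully home. Do not tip the full dish or the full cup, and leave the jar and the wrapped cheese where they are.

Things in the scene. Friction and masses are not known exactly. Their poses are not given: they have to be found in the camera images.
- dish_holder: Wide holder: round wooden block, fixed, 102 mm across and 24 mm high, for the dish. Round well 78 mm across, widening to 86 mm at the mouth, its floor 10 mm above the worktop (which is z = 0). At the start the empty dish stands in it. Origin: centre of its underside; z up.
- cup_holder: Narrow holder: round wooden block like the wide one, fixed, 90 mm across and 24 mm high, for the cup. Round well 66 mm across, widening to 74 mm at the mouth, its floor 10 mm above the worktop. At the start the empty cup stands in it. Origin: centre of its underside; z up.
- slate: Bare round slate, dark grey, 100 mm across and 8 mm thick, fixed on the worktop, empty: room for one dish or cup. Round the slate and both holders, fingers that close along world y have room. Origin: centre of its underside; z up.
- carrier: Grey plastic carrier, fixed, 176 mm along its x, 92 mm along its y, 24 mm high, a steel wire grip 37 mm high at each x end (to 103 mm). Two equal round pockets 78 mm across at x = -42 and x = +42 mm, y = 0, floors 10 mm above the worktop. Holds the full dish and full cup, either way round, at the start. Fingers closing along its y have room. Origin: centre of its underside; z up.
- full_dish: Small open stoneware dish of green olives, round, 69 mm across, 34 mm high, 0.13 kg. Grasp across the outside of the rim. Origin: centre of its underside; z up.
- full_cup: Stoneware-grey cup full of wooden picks, round, 65 mm across at the rim, 56 mm at the foot, rim 62 mm high, picks to 70 mm, 0.08 kg. Grasp round the upper body. Origin: centre of its underside; z up.
- empty_dish: The same dish without olives (only three olive stones left), round, 69 mm across, 34 mm high, 0.09 kg. Origin: centre of its underside; z up.
- empty_cup: The same cup without picks, round, 65 mm across at the rim, 55 mm at the foot, 62 mm high, 0.06 kg. Origin: centre of its underside; z up.
- jar: Bystander: jar with a maroon screw lid, loose, nearest the front edge at the far right of the work, 75 mm across, 62 mm high. Leave it. Origin: centre of its underside.
- cheese: Bystander: film-wrapped wedge of white cheese with a black mark, loose, 64 by 88 mm, 48 mm high, at the far left of the work. Leave it. Origin: centre of its underside. Surroundings, fixed: a case edge 91 mm high in front of x = 0.38, and displayed cheeses and price cards up to 0.23 m high between the two sides of the work, so carry above them.
Things that resemble listed ones, but are neither listed nor needed, are in the scene too. What is shaped like the empty_cup but blue is not meant.

How it is judged:
By the outcome, as a careful person would: the job done as asked, in the order asked, and still so for the second after the job is handed in, with the robot touching nothing.
It also fails if it takes over 136 s, if anything falls off the work surface, if the arm or the gripper's body presses on something with over 40 N, if the wrist force passes 120 N, or if a joint passes its speed limit or range.

## Working session

There is one attempt and no reset: what is moved stays moved. The work goes in short steps, Python scripts to look and compute and a tool call to move; the robot and the scene stay as the last step left them, time stands still between calls to the robot, and variables do not carry over. Pictures are saved under pics/ and viewed, at most 14 in all, crops included, and the job is handed in when it is done.

Besides the shell and the picture viewer there is one more tool, called after "Call:" as name(argument=value, ...), one argument or row to a line, values as JSON. move_arm: Moves the arm, as the interface text tells. Shift numbers are shares of 300 mm and turn numbers shares of 1.5 rad, none past 1 either way. Its arguments: {"type":"object","properties":{"plan":{"type":"array"},"squeeze":{"type":"number"}},"required":["plan"]}

```bash
mkdir -p pics; ls; cat > h.py <<'E'
from plant import r
import numpy as np, cv2
from scipy.spatial.transform import Rotation as R
E
python3 - <<'E'
from h import *
o=r.get_obs(); print(o['t'],o['tcp_pos'],o['eef_rot'],o['width'])
print(R.from_rotvec(o['eef_rot']).as_matrix().round(3))
for c in ("scene","top"):
    f=r.grab_frame(c); cv2.imwrite(f"pics/{c}0.png",f['img'])
    print(c,f['fx'],np.round(f['pose'],3).tolist())
    for n in "dish_holder cup_holder slate carrier full_dish full_cup empty_dish empty_cup jar cheese".split():
        print(n,[(np.round(d['point']).tolist(),round(d['p'],2)) for d in r.place_of(f,n)[:4]])
E
```

```text
pics
0.0 [229.96921952 499.26417671 198.1534918 ] [-6.72860281e-01 -3.06807270e+00  2.01342398e-03] 1.0008007542839874
[[-0.908  0.418 -0.001]
 [ 0.418  0.908 -0.001]
 [ 0.    -0.001 -1.   ]]
scene 468.3289677015842 [[-0.622, -0.388, 0.68, -786.366], [-0.783, 0.289, -0.551, 1144.189], [0.017, -0.875, -0.483, 958.431], [0.0, 0.0, 0.0, 1.0]]
dish_holder [([508.0, 310.0, 11.0], 0.62), ([448.0, -203.0, 2.0], 0.43)]
cup_holder [([546.0, 434.0, -0.0], 0.56)]
slate [([470.0, -388.0, 2.0], 0.54), ([450.0, -204.0, 10.0], 0.49)]
carrier [([556.0, 316.0, 0.0], 0.83)]
full_dish [([511.0, 312.0, 12.0], 0.66)]
full_cup [([593.0, 309.0, 14.0], 0.47)]
empty_dish [([445.0, -207.0, 8.0], 0.46)]
empty_cup [([546.0, 436.0, 6.0], 0.66), ([468.0, 681.0, 0.0], 0.53)]
jar []
cheese [([537.0, 558.0, -5.0], 0.72), ([554.0, 315.0, -0.0], 0.15)]
top 385.4497469324058 [[0.003, -0.982, 0.19, 273.238], [-1.0, -0.003, -0.002, 62.455], [0.003, -0.19, -0.982, 1345.531], [0.0, 0.0, 0.0, 1.0]]
dish_holder [([450.0, -204.0, -2.0], 0.71)]
cup_holder [([548.0, 432.0, -3.0], 0.48)]
slate []
carrier [([549.0, 310.0, 3.0], 0.6)]
full_dish []
full_cup [([594.0, 303.0, 4.0], 0.55)]
empty_dish [([448.0, -208.0, 12.0], 0.59)]
empty_cup [([467.0, 681.0, 0.0], 0.69), ([550.0, 434.0, 7.0], 0.63)]
jar [([443.0, -524.0, -4.0], 0.61)]
cheese [([539.0, 561.0, -1.0], 0.54)]
```

View pics/scene0.png

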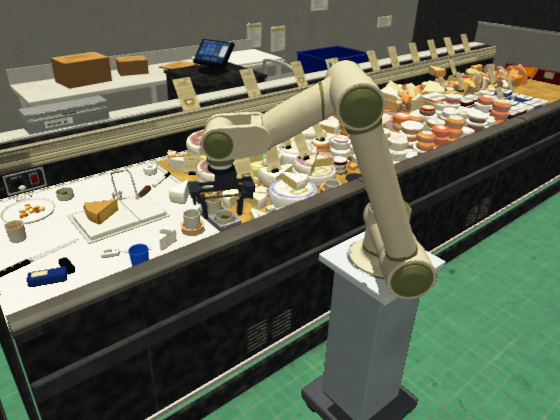

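View pics/top0.png

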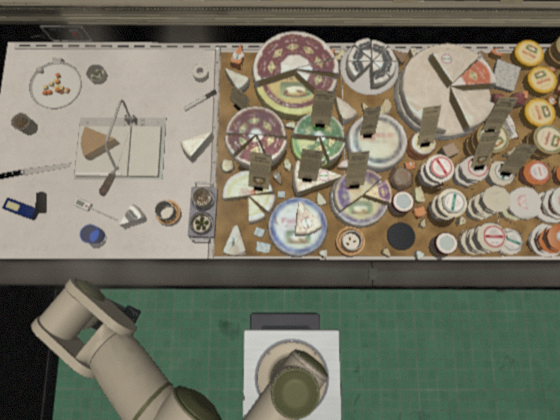

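The scene picture has the carrier with dish and cup at about (222,217), the left wooden holder with the cup at (192,220) and the blue look-alike at (139,255). In the top picture, the cup holder is at (167,211), the carrier at (202,212) with picks at (203,197) and olives at (202,222), the dish with stones at (350,240), and the slate at (401,236).

Call:
move_arm(
  plan=[
    [0,0,-0.1,-0.2,0,-0.1,-1],
    [0,0,-0.2,-0.4,0,-0.2,-1],
    [0,0,-0.287,-0.6,0,-0.35,-1],
    [0,0,-0.287,-0.8,0,-0.35,-1],
    [0,0,-0.287,-0.9,0.01,-0.35,-1],
  ],
  squeeze=15,
)

```text
t: 1.72
tcp_pos: [478.8, 387.9, 304.6]
eef_rot: [0.004, 3.14, 0.001]
force: [0.6, 0.9, -0.6]
width: 0.995
finger_force: 0.0
```

```bash
cat >> h.py <<'E'
def ray(f,u,v,z):
    P=np.array(f['pose']); d=P[:3,:3]@np.array([(u-f['cx'])/f['fx'],(v-f['cy'])/f['fy'],1]); o=P[:3,3]
    return o+d*(z-o[2])/d[2]
def st():
    o=r.get_obs(); print('t',round(o['t'],2),'tcp',np.round(o['tcp_pos'],1),'w',round(o['width']*88,1),'F',np.round(o['force'],1),'ff',np.round(o['finger_force'],1)); print(R.from_rotvec(o['eef_rot']).as_matrix().round(3).tolist()); return o
def look(cam,names,save=None):
    f=r.grab_frame(cam)
    if save: cv2.imwrite(f"pics/{save}.png",f['img'])
    for n in names.split():
        print(cam,n,[(np.round(d['point'],1).tolist(),round(d['p'],2)) for d in r.place_of(f,n)[:3]])
    return f
E
python3 - <<'E'
from h import *
st()
f=look('wrist','cup_holder carrier full_dish full_cup empty_cup','w1'); print(np.round(f['pose'],2).tolist(),f['fx'])
f=look('top','cup_holder carrier full_dish dish_holder slate empty_dish jar')
print(ray(f,401,236,8))
E
```

```text
t 1.73 tcp [478.8 387.9 304.6] w 87.6 F [ 0.6  0.9 -0.6] ff 0.0
[[-1.0, 0.002, 0.001], [0.002, 1.0, 0.001], [-0.001, 0.001, -1.0]]
wrist cup_holder [([553.1, 434.9, 0.5], 0.62)]
wrist carrier [([551.8, 309.7, 0.3], 0.88)]
wrist full_dish [([513.1, 313.5, 7.4], 0.87), ([547.8, 434.2, 10.0], 0.51)]
wrist full_cup []
wrist empty_cup [([548.0, 432.8, 12.3], 0.7), ([463.8, 679.8, 3.9], 0.63)]
[[0.0, 0.96, 0.29, 403.11], [1.0, -0.0, -0.0, 387.25], [0.0, 0.29, -0.96, 489.61], [0.0, 0.0, 0.0, 1.0]] 314.38485265729156
top cup_holder [([549.2, 432.2, -1.3], 0.39)]
top carrier [([552.5, 313.3, -1.9], 0.89)]
top full_dish []
top dish_holder [([449.2, -202.1, 2.7], 0.81)]
top slate [([472.6, -386.2, -0.5], 0.65)]
top empty_dish [([450.2, -206.5, 13.6], 0.74)]
top jar [([440.8, -521.2, -2.7], 0.95)]
[ 466.29411439 -387.71287645    8.        ]
```

View pics/w1.png

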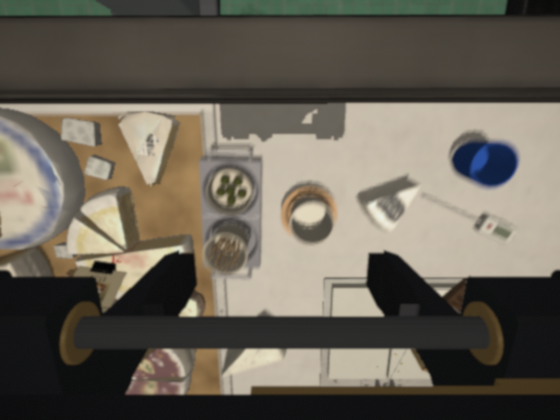

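The wrist picture shows the full dish at (231,187), the full cup at (230,245) and the empty cup in its holder at (309,212). The carrier sits square to world. Next I move to the right-hand side and measure there.

Call:
move_arm(
  plan=[
    [0,0,0,0,-0.15,0,-1],
    [0,0,0,0,-0.35,0,-1],
    [0,0,0,0,-0.55,0,-1],
    [0,0,0,0,-0.75,0,-1],
    [0,0,0,0,-0.95,0,-1],
  ],
)

```text
t: 3.05
tcp_pos: [475.9, 102.5, 303.9]
eef_rot: [0.002, 3.141, -0.0]
force: [0.3, 0.4, -0.2]
width: 1.0
finger_force: 0.0
```

Call:
move_arm(
  plan=[
    [0,0,0,0.03,-0.2,0,-1],
    [0,0,0,0.06,-0.4,0,-1],
    [0,0,0,0.1,-0.6,0,-1],
    [0,0,0,0.15,-0.8,0,-1],
    [0,0,0,0.2,-1,0,-1],
  ],
)

```text
t: 3.68
tcp_pos: [415.1, -197.4, 304.0]
eef_rot: [0.002, 3.141, -0.001]
force: [0.2, 0.1, -0.5]
width: 1.0
finger_force: 0.0
```

Call:
move_arm(
  plan=[
    [0,0,0,0,-0.15,0,-1],
    [0,0,0,0,-0.25,0,-1],
    [0,0,0,0,-0.3,0,-1],
    [0,0,0,0,-0.3,0,-1],
    [0,0,0,0,-0.3,0,-1],
  ],
)

```text
t: 4.3
tcp_pos: [415.9, -284.6, 304.0]
eef_rot: [0.0, 3.141, 0.0]
force: [1.0, 0.0, 0.5]
width: 1.004
finger_force: 0.0
```

```bash
python3 - <<'E'
from h import *
st()
for i in range(2):
    f=look('wrist','dish_holder slate empty_dish','w2')
for n in ('dish_holder','slate','empty_dish'):
    for d in r.regions_of(f,n)[:2]:
        v,u=np.nonzero(d['pixels']); 
        print(n,d['p'],len(u),(u.min()+u.max())/2,(v.min()+v.max())/2, [ray(f,(u.min()+u.max())/2,(v.min()+v.max())/2,z).round(1).tolist() for z in (8,24,44)])
E
```

```text
t 4.3 tcp [ 415.9 -284.6  304. ] w 88.4 F [1.  0.  0.5] ff 0.0
[[-1.0, 0.0, 0.0], [0.0, 1.0, 0.0], [-0.0, 0.0, -1.0]]
wrist dish_holder []
wrist slate [([465.5, -391.4, -1.5], 0.96)]
wrist empty_dish [([446.5, -203.3, 8.1], 0.62), ([436.2, -516.6, 3.2], 0.29)]
wrist dish_holder []
wrist slate [([470.0, -388.7, -2.6], 0.66)]
wrist empty_dish [([451.2, -205.2, 10.6], 0.96), ([469.1, -392.6, -1.6], 0.51)]
slate 0.89 2973 218.0 198.5 [[467.9, -385.7, 8.0], [463.6, -382.4, 24.0], [458.3, -378.2, 44.0]]
empty_dish 0.85 1789 334.5 190.5 [[454.9, -202.1, 8.0], [451.1, -204.8, 24.0], [446.4, -208.3, 44.0]]
```

View pics/w2.png

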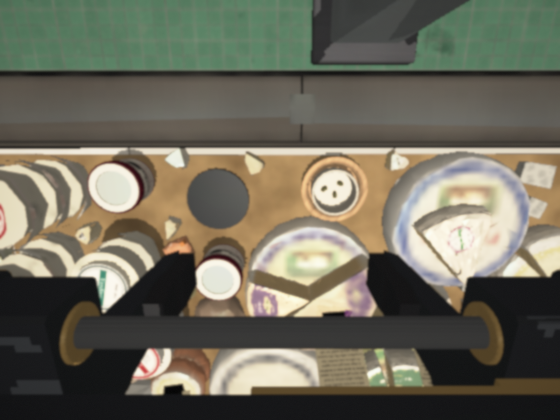

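The wrist picture shows the slate at (218,198), the empty dish in its wooden holder at (335,187), and the jar at (117,186).

Call:
move_arm(
  plan=[
    [0,0,0,-0.04,0.08,0.1,-1],
    [0,0,0,-0.07,0.16,0.2,-1],
    [0,0,0,-0.11,0.26,0.35,-1],
    [0,0,0,-0.113,0.265,0.5,-1],
    [0,0,0,-0.113,0.265,0.65,-1],
  ],
)

```text
t: 5.48
tcp_pos: [450.0, -205.8, 107.6]
eef_rot: [0.001, 3.141, -0.001]
force: [0.7, -0.5, -1.0]
width: 1.001
finger_force: 0.0
```

```bash
python3 - <<'E'
from h import *
st()
for i in range(2): f=look('wrist','dish_holder empty_dish','w3')
for n in ('dish_holder','empty_dish'):
    for d in r.regions_of(f,n)[:2]:
        v,u=np.nonzero(d['pixels']); 
        print(n,d['p'],len(u),(u.min()+u.max())/2,(v.min()+v.max())/2, [ray(f,(u.min()+u.max())/2,(v.min()+v.max())/2,z).round(1).tolist() for z in (8,24,44)])
E
```

```text
t 5.47 tcp [ 450.  -205.8  107.6] w 88.1 F [ 0.7 -0.5 -1. ] ff 0.0
[[-1.0, 0.0, 0.001], [0.0, 1.0, -0.0], [-0.001, -0.0, -1.0]]
wrist dish_holder []
wrist empty_dish []
wrist dish_holder []
wrist empty_dish [([451.2, -203.8, 10.1], 0.62)]
dish_holder 0.71 4425 283.0 201.0 [[451.4, -204.6, 8.0], [447.1, -204.7, 24.0], [441.7, -204.9, 44.0]]
empty_dish 0.87 5298 281.0 206.5 [[456.8, -206.5, 8.0], [452.1, -206.5, 24.0], [446.4, -206.5, 44.0]]
```

View pics/w3.png

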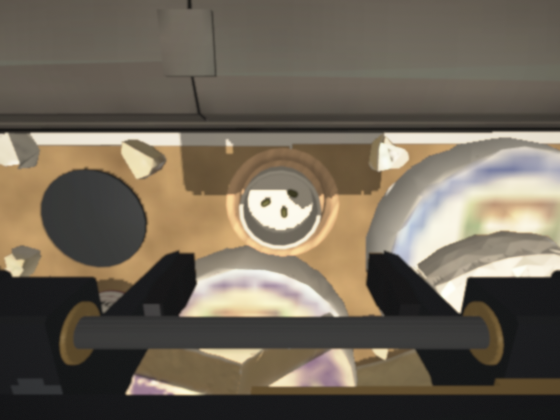

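Here the holder ring is centred near (283,202) and the dish rim near (282,209), which puts the dish at about (448.5, -206). I descend and grip.

Call:
move_arm(
  plan=[
    [0,0,0,0.005,0,0.07,-1],
    [0,0,0,0.005,0,0.14,-1],
    [0,0,0,0.005,0,0.21,-1],
    [0,0,0,0.005,0,0.265,-1],
    [0,0,0,0.005,0,0.265,-1],
  ],
)

```text
t: 6.5
tcp_pos: [448.3, -206.3, 29.4]
eef_rot: [-0.002, -3.141, -0.0]
force: [-0.2, -0.0, -0.3]
width: 1.004
finger_force: 0.0
```

Call:
move_arm(
  plan=[
    [0,0,0,0,0,0,1],
    [0,0,0,0,0,0,1],
    [0,0,0,0,0,0,1],
    [0,0,0,0,0,0,1],
    [0,0,0,0,0,0,1],
  ],
  squeeze=15,
)

```text
t: 7.12
tcp_pos: [448.3, -206.3, 29.3]
eef_rot: [0.002, 3.142, -0.0]
force: [-0.8, 0.7, -0.3]
width: 0.46
finger_force: 0.0
```

```bash
python3 - <<'E'
from h import *
st()
f=look('wrist','empty_dish','w4');
f=look('top','empty_dish');
E
```

```text
t 7.12 tcp [ 448.3 -206.3   29.3] w 40.4 F [-0.8  0.7 -0.3] ff 0.0
[[-1.0, 0.001, 0.0], [0.001, 1.0, -0.0], [-0.0, -0.0, -1.0]]
wrist empty_dish [([450.8, -204.7, 8.1], 0.57)]
top empty_dish [([437.8, -521.7, -3.8], 0.53)]
```

View pics/w4.png

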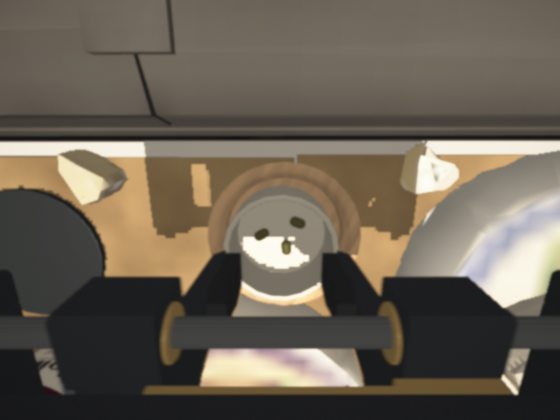

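```bash
python3 - <<'E'
from h import *
im=cv2.imread('pics/w4.png')[150:330,170:400]
cv2.imwrite('pics/w4c.png',cv2.resize(np.clip(im.astype(float)*1.5,0,255).astype(np.uint8),None,fx=3.3,fy=3.3,interpolation=cv2.INTER_CUBIC))
f=r.grab_frame('wrist'); P=np.array(f['pose'])
def proj(p):
    q=np.linalg.inv(P)@np.r_[p,1]; return (f['fx']*q[0]/q[2]+f['cx'],f['fy']*q[1]/q[2]+f['cy'])
for p in [(448.3,-206.3,29.3),(448.3,-206.3+34.5,29.3),(448.3,-206.3+34.5,44),(448.5,-206-34.5,44),(448.5-34.5,-206,44),(448.5+34.5,-206,44),(448.3,-206.3+20,29.3),(448.3,-206.3-20,29.3),(439.3,-226.3,29.3)]: print(p,np.round(proj(p),1))
st()
E
```

```text
(448.3, -206.3, 29.3) [282.2 239. ]
(448.3, -171.8, 29.3) [336.7 238.9]
(448.3, -171.8, 44) [340.9 248.4]
(448.5, -240.5, 44) [224.2 248.8]
(414.0, -206, 44) [282.8 191.7]
(483.0, -206, 44) [282.8 299.9]
(448.3, -186.3, 29.3) [313.8 238.9]
(448.3, -226.3, 29.3) [250.6 239. ]
(439.3, -226.3, 29.3) [250.2 225.6]
t 7.38 tcp [ 448.3 -206.2   29.2] w 20.4 F [-0.1 -0.4  0.6] ff 0.0
[[-1.0, 0.001, -0.0], [0.001, 1.0, -0.0], [0.0, -0.0, -1.0]]
```

View pics/w4c.png

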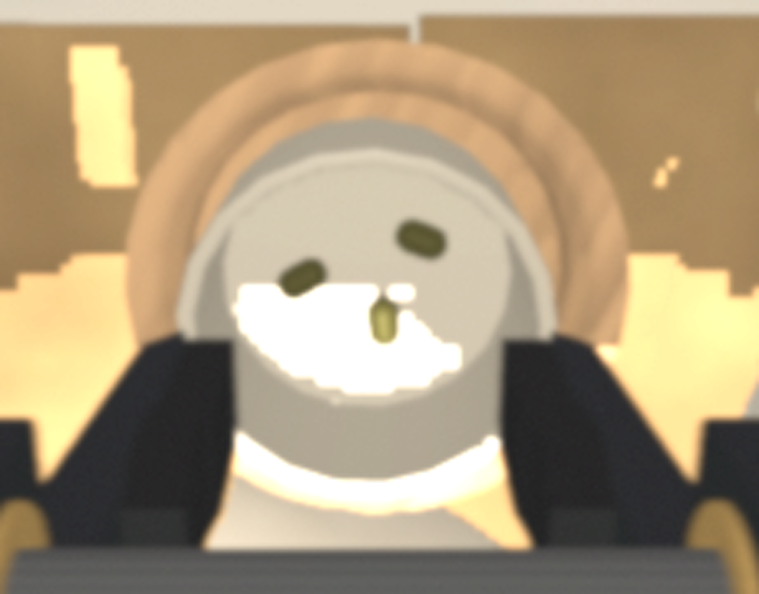

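The crop shows the rim at (224–338, ~250) as predicted. The fingertips, at row 252 with 82 px between them for 40 mm, lie only about 147 mm below the camera, so the real tips are roughly 38 mm above the reported TCP. That is why the fingers closed above the dish without contact. I reopen, go lower in small steps, and watch the force.

Call:
move_arm(
  plan=[
    [0,0,0,-0.008,0,0,-1],
    [0,0,0,-0.008,0,0,-1],
    [0,0,0,-0.008,0,0,-1],
    [0,0,0,-0.008,0,0,-1],
    [0,0,0,-0.008,0,0,-1],
  ],
)

```text
t: 8.0
tcp_pos: [450.6, -206.2, 29.2]
eef_rot: [-0.002, -3.142, 0.0]
force: [0.2, -1.0, 0.4]
width: 0.769
finger_force: 0.0
```

Call:
move_arm(
  plan=[
    [0,0,0,0,0,0,-1],
    [0,0,0,0,0,0,-1],
    [0,0,0,0,0,0.03,-1],
    [0,0,0,0,0,0.05,-1],
    [0,0,0,0,0,0.06,-1],
  ],
)

```text
t: 8.62
tcp_pos: [450.5, -206.1, 10.6]
eef_rot: [-0.002, -3.141, -0.001]
force: [-0.6, 0.1, 1.0]
width: 0.998
finger_force: 0.0
```

```bash
python3 - <<'E'
from h import *
st()
f=r.grab_frame('wrist'); cv2.imwrite('pics/w5.png',f['img'])
E
```

```text
t 8.62 tcp [ 450.5 -206.1   10.6] w 87.8 F [-0.6  0.1  1. ] ff 0.0
[[-1.0, 0.001, -0.001], [0.001, 1.0, 0.001], [0.001, 0.001, -1.0]]
```

View pics/w5.png

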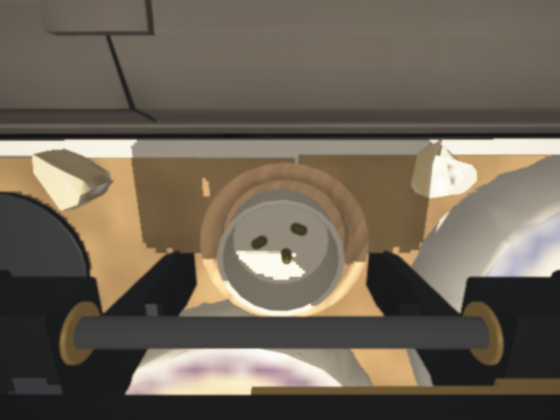

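The picture shows the dish rim at u 219–344, still below the tips at row 252. Further down.

Call:
move_arm(
  plan=[
    [0,0,0,0,0,0.02,-1],
    [0,0,0,0,0,0.04,-1],
    [0,0,0,0,0,0.055,-1],
    [0,0,0,0,0,0.065,-1],
    [0,0,0,0,0,0.065,-1],
  ],
)

```text
t: 9.3
tcp_pos: [450.6, -206.2, -8.4]
eef_rot: [-0.002, -3.141, -0.0]
force: [1.1, -0.1, 0.6]
width: 1.001
finger_force: 0.0
```

Call:
move_arm(
  plan=[
    [0,0,0,0,0,0,1],
    [0,0,0,0,0,0,1],
    [0,0,0,0,0,0,1],
    [0,0,0,0,0,0,1],
    [0,0,0,0,0,0,1],
  ],
  squeeze=15,
)

```text
t: 9.93
tcp_pos: [450.7, -206.3, -8.1]
eef_rot: [0.002, 3.141, -0.0]
force: [-0.2, 0.4, 1.4]
width: 0.773
finger_force: 15.0
```

Gripped: width 68 mm at 15 N. I lift and carry to the slate.

Call:
move_arm(
  plan=[
    [0,0,0,0,0,-0.03,1],
    [0,0,0,0,0,-0.1,1],
    [0,0,0,0,0,-0.2,1],
    [0,0,0,0,0,-0.3,1],
    [0,0,0,0,0,-0.35,1],
  ],
)

```text
t: 10.55
tcp_pos: [450.9, -206.4, 98.7]
eef_rot: [0.002, 3.14, -0.002]
force: [-0.1, 0.3, -1.5]
width: 0.773
finger_force: 15.0
```

Call:
move_arm(
  plan=[
    [0,0,0,-0.01,-0.1,0,1],
    [0,0,0,-0.02,-0.22,0,1],
    [0,0,0,-0.04,-0.36,0,1],
    [0,0,0,-0.06,-0.5,0,1],
    [0,0,0,-0.06,-0.605,0,1],
  ],
)

```text
t: 11.18
tcp_pos: [468.4, -389.3, 97.0]
eef_rot: [-0.003, -3.142, 0.0]
force: [0.3, -0.2, -1.4]
width: 0.77
finger_force: 15.0
```

```bash
python3 - <<'E'
from h import *
st()
f=look('wrist','slate empty_dish','w6')
E
```

```text
t 11.18 tcp [ 468.4 -389.3   97. ] w 67.7 F [ 0.3 -0.2 -1.4] ff 15.0
[[-1.0, 0.002, -0.0], [0.002, 1.0, -0.0], [0.0, -0.0, -1.0]]
wrist slate [([469.3, -390.0, -0.1], 0.61)]
wrist empty_dish [([466.3, -387.4, 113.2], 0.77)]
```

View pics/w6.png

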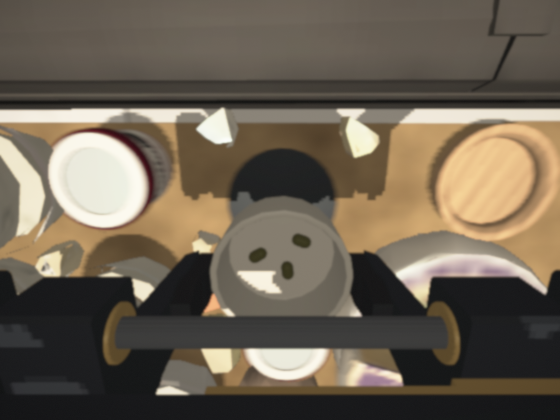

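The dish hangs level in the fingers (rim u 211–352) with the slate directly below at (283,185), and the empty wooden holder shows at (490,180). I set it down.

Call:
move_arm(
  plan=[
    [0,0,0,0,0,0.1,1],
    [0,0,0,0,0,0.2,1],
    [0,0,0,0,0,0.29,1],
    [0,0,0,0,0,0.335,1],
    [0,0,0,0,0,0.356,1],
  ],
)

```text
t: 11.95
tcp_pos: [468.6, -387.2, -10.0]
eef_rot: [-0.001, -3.141, -0.0]
force: [0.1, -0.1, -0.1]
width: 0.772
finger_force: 15.0
```

Call:
move_arm(
  plan=[
    [0,0,0,0,0,0,1],
    [0,0,0,0,0,0,-1],
    [0,0,0,0,0,0,-1],
    [0,0,0,0,0,0,-1],
    [0,0,0,0,0,0,-1],
  ],
)

```text
t: 12.58
tcp_pos: [468.5, -387.8, -9.9]
eef_rot: [0.002, 3.141, -0.0]
force: [-0.6, 0.4, -0.2]
width: 1.002
finger_force: 0.0
```

```bash
python3 - <<'E'
from h import *
st()
E
```

```text
t 12.57 tcp [ 468.5 -387.8   -9.9] w 88.2 F [-0.6  0.4 -0.2] ff 0.0
[[-1.0, 0.001, 0.0], [0.001, 1.0, -0.0], [-0.0, -0.0, -1.0]]
```

Call:
move_arm(
  plan=[
    [0,0,0,0,0,-0.13,-1],
    [0,0,0,0,0,-0.33,-1],
    [0,0,0,0,0,-0.53,-1],
    [0,0,0,0,0,-0.73,-1],
    [0,0,0,0,0,-0.93,-1],
  ],
)

```text
t: 13.2
tcp_pos: [468.1, -387.4, 271.1]
eef_rot: [0.002, 3.141, -0.0]
force: [0.8, -0.4, -0.9]
width: 1.003
finger_force: 0.0
```

Call:
move_arm(
  plan=[
    [0,0,0,0,0.2,0,-1],
    [0,0,0,0,0.4,0,-1],
    [0,0,0,0,0.6,0,-1],
    [0,0,0,0,0.8,0,-1],
    [0,0,0,0,1,0,-1],
  ],
)

```text
t: 13.82
tcp_pos: [468.4, -85.9, 269.1]
eef_rot: [0.003, 3.141, -0.0]
force: [0.0, 0.7, 0.3]
width: 1.004
finger_force: 0.0
```

Call:
move_arm(
  plan=[
    [0,0,0,0,0.2,0,-1],
    [0,0,0,0,0.4,0,-1],
    [0,0,0,0,0.6,0,-1],
    [0,0,0,0,0.8,0,-1],
    [0,0,0,0,1,0,-1],
  ],
)

```text
t: 14.45
tcp_pos: [468.8, 214.2, 269.1]
eef_rot: [0.002, 3.141, 0.0]
force: [0.8, 0.4, -0.1]
width: 0.999
finger_force: 0.0
```

Call:
move_arm(
  plan=[
    [0,0,0,-0.07,0.15,0,-1],
    [0,0,0,-0.14,0.3,0.05,-1],
    [0,0,0,-0.14,0.333,0.25,-1],
    [0,0,0,-0.14,0.333,0.45,-1],
    [0,0,0,-0.14,0.333,0.63,-1],
  ],
)

```text
t: 15.08
tcp_pos: [510.8, 312.1, 77.9]
eef_rot: [-0.001, -3.141, 0.0]
force: [0.4, 0.3, 0.1]
width: 1.0
finger_force: 0.0
```

```bash
python3 - <<'E'
from h import *
st()
for i in range(2): f=look('wrist','carrier full_dish full_cup cup_holder','w7')
for n in ('full_dish','carrier','full_cup'):
    for d in r.regions_of(f,n)[:1]:
        v,u=np.nonzero(d['pixels']); print(n,d['p'],u.min(),u.max(),v.min(),v.max())
        if n=='full_dish': print(ray(f,(u.min()+u.max())/2,(v.min()+v.max())/2,44))
E
```

```text
t 15.07 tcp [510.8 312.1  77.9] w 88.0 F [0.4 0.3 0.1] ff 0.0
[[-1.0, 0.001, -0.001], [0.001, 1.0, -0.0], [0.001, -0.0, -1.0]]
wrist carrier [([551.7, 314.8, 1.8], 0.85), ([592.0, 310.5, 7.6], 0.48)]
wrist full_dish [([511.5, 311.6, 9.3], 0.88), ([590.9, 307.2, 7.9], 0.2)]
wrist full_cup [([589.2, 309.1, 5.7], 0.57)]
wrist cup_holder []
wrist carrier [([551.9, 311.1, -0.3], 0.67), ([589.4, 307.0, 7.3], 0.17)]
wrist full_dish [([509.7, 314.1, 7.4], 0.63)]
wrist full_cup [([590.6, 311.7, 6.2], 0.83)]
wrist cup_holder []
full_dish 0.9 236 327 165 257
[505.95235928 312.0594021   44.        ]
carrier 0.85 223 342 130 364
full_cup 0.74 236 313 266 371
```

View pics/w7.png

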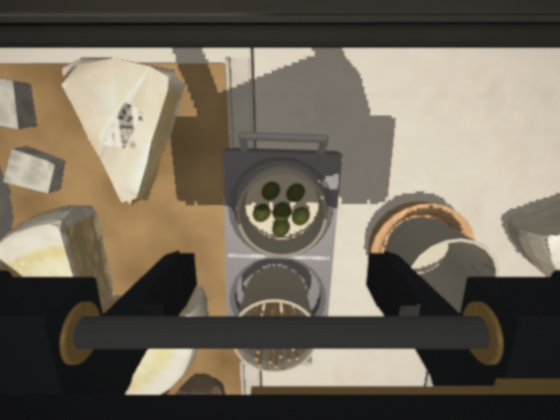

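The picture shows the full dish centred between the fingers at (282,210), the picks cup at (273,335), and the cup holder at (425,240). I descend and grip.

Call:
move_arm(
  plan=[
    [0,0,0,0.003,0,0.09,-1],
    [0,0,0,0.003,0,0.18,-1],
    [0,0,0,0.003,0,0.25,-1],
    [0,0,0,0.003,0,0.28,-1],
    [0,0,0,0.003,0,0.287,-1],
  ],
)

```text
t: 16.35
tcp_pos: [510.5, 312.1, -6.1]
eef_rot: [-0.002, -3.142, 0.0]
force: [-0.5, -0.3, -0.6]
width: 0.996
finger_force: 0.0
```

Call:
move_arm(
  plan=[
    [0,0,0,0,0,0,1],
    [0,0,0,0,0,0,1],
    [0,0,0,0,0,0,1],
    [0,0,0,0,0,0,1],
    [0,0,0,0,0,0,1],
  ],
  squeeze=15,
)

```text
t: 16.98
tcp_pos: [510.8, 312.3, -5.5]
eef_rot: [0.002, 3.14, 0.001]
force: [-0.9, -0.3, 5.0]
width: 0.765
finger_force: 15.0
```

Gripped at 67 mm. I lift smoothly and carry high to the right.

Call:
move_arm(
  plan=[
    [0,0,0,0,0,-0.02,1],
    [0,0,0,0,0,-0.08,1],
    [0,0,0,0,0,-0.18,1],
    [0,0,0,0,0,-0.3,1],
    [0,0,0,0,0,-0.42,1],
  ],
)

```text
t: 17.6
tcp_pos: [510.1, 311.9, 120.9]
eef_rot: [-0.002, -3.141, 0.001]
force: [-0.7, -0.0, -1.3]
width: 0.774
finger_force: 15.0
```

Call:
move_arm(
  plan=[
    [0,0,0,0,0,-0.12,1],
    [0,0,0,0,0,-0.24,1],
    [0,0,0,0,0,-0.36,1],
    [0,0,0,0,0,-0.46,1],
    [0,0,0,0,0,-0.5,1],
  ],
)

```text
t: 18.23
tcp_pos: [510.5, 312.2, 271.3]
eef_rot: [0.002, 3.14, 0.001]
force: [0.6, 0.4, -0.8]
width: 0.77
finger_force: 15.0
```

Call:
move_arm(
  plan=[
    [0,0,0,0.02,-0.06,0,1],
    [0,0,0,0.04,-0.16,0,1],
    [0,0,0,0.06,-0.3,0,1],
    [0,0,0,0.09,-0.46,0,1],
    [0,0,0,0.12,-0.62,0,1],
  ],
)

```text
t: 18.85
tcp_pos: [473.3, 124.8, 268.8]
eef_rot: [-0.001, -3.14, 0.0]
force: [0.2, 0.1, -1.2]
width: 0.769
finger_force: 15.0
```

Call:
move_arm(
  plan=[
    [0,0,0,0.02,-0.16,0,1],
    [0,0,0,0.04,-0.32,0,1],
    [0,0,0,0.06,-0.48,0,1],
    [0,0,0,0.07,-0.64,0,1],
    [0,0,0,0.08,-0.78,0,1],
  ],
)

```text
t: 19.48
tcp_pos: [449.1, -109.3, 269.0]
eef_rot: [-0.003, -3.14, -0.001]
force: [0.0, 0.6, -0.9]
width: 0.767
finger_force: 15.0
```

Call:
move_arm(
  plan=[
    [0,0,0,0,-0.12,0,1],
    [0,0,0,0,-0.22,0,1],
    [0,0,0,0,-0.29,0,1],
    [0,0,0,0,-0.323,0,1],
    [0,0,0,0,-0.323,0,1],
  ],
)

```text
t: 20.1
tcp_pos: [449.7, -204.6, 269.6]
eef_rot: [-0.002, -3.141, -0.001]
force: [-0.3, -0.3, -0.8]
width: 0.767
finger_force: 15.0
```

```bash
python3 - <<'E'
from h import *
st()
f=look('wrist','dish_holder full_dish','w8')
f=look('top','dish_holder full_dish')
E
```

```text
t 20.1 tcp [ 449.7 -204.6  269.6] w 67.5 F [-0.3 -0.3 -0.8] ff 15.0
[[-1.0, 0.002, -0.0], [0.002, 1.0, 0.0], [0.0, 0.0, -1.0]]
wrist dish_holder [([444.6, -204.1, 2.4], 0.68)]
wrist full_dish [([449.4, -202.2, 283.1], 0.6)]
top dish_holder [([449.9, -203.4, 0.1], 0.6)]
top full_dish [([448.3, -200.3, 288.2], 0.48), ([466.8, -387.8, 11.1], 0.47)]
```

Call:
move_arm(
  plan=[
    [0,0,0,0,0,0.08,1],
    [0,0,0,0,0,0.22,1],
    [0,0,0,0,0,0.38,1],
    [0,0,0,0,0,0.54,1],
    [0,0,0,0,0,0.68,1],
  ],
)

```text
t: 21.02
tcp_pos: [449.7, -204.3, 64.5]
eef_rot: [0.001, 3.142, 0.0]
force: [0.6, -0.1, -0.3]
width: 0.767
finger_force: 15.0
```

Call:
move_arm(
  plan=[
    [0,0,0,0,0,0.04,1],
    [0,0,0,0,0,0.06,1],
    [0,0,0,0,0,0.07,1],
    [0,0,0,0,0,0.07,1],
    [0,0,0,0,0,0.07,1],
  ],
)

```text
t: 21.65
tcp_pos: [450.1, -205.0, 45.5]
eef_rot: [0.002, 3.14, -0.001]
force: [-0.5, 0.1, -2.2]
width: 0.767
finger_force: 15.0
```

```bash
python3 - <<'E'
from h import *
st()
f=look('wrist','dish_holder full_dish','w9')
E
```

```text
t 21.65 tcp [ 450.1 -205.    45.5] w 67.5 F [-0.5  0.1 -2.2] ff 15.0
[[-1.0, 0.001, 0.001], [0.001, 1.0, -0.001], [-0.001, -0.001, -1.0]]
wrist dish_holder []
wrist full_dish [([452.4, -207.5, 58.3], 0.98)]
```

View pics/w9.png

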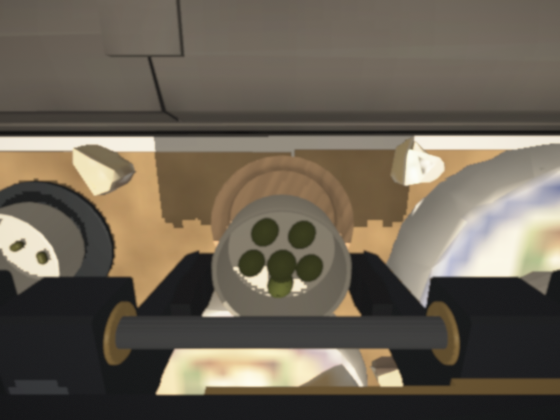

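Olives are intact. The dish rim is at u 212–350 and the holder ring at u 211–354, top row 156. Before lowering I fit circles to get the dish-to-well offset along x.

```bash
cat >> h.py <<'E'
from scipy.optimize import least_squares
def fitc(f,mask,rad,z=None,vmax=245,guess=(0,0,0)):
    """fit a horizontal circle (centre x,y[,z]) to the mask's outer outline above row vmax"""
    c=max(cv2.findContours(mask.astype(np.uint8),0,cv2.CHAIN_APPROX_NONE)[0],key=len)[:,0].astype(float)
    c=c[c[:,1]<vmax]
    P=np.array(f['pose']); d=np.c_[(c[:,0]-f['cx'])/f['fx'],(c[:,1]-f['cy'])/f['fy'],np.ones(len(c))]@P[:3,:3].T; o=P[:3,3]
    def res(p):
        zz=z if z is not None else p[2]
        q=o+d*((zz-o[2])/d[:,2])[:,None]; return np.hypot(q[:,0]-p[0],q[:,1]-p[1])-rad
    s=least_squares(res,guess if z is None else guess[:2],loss='soft_l1'); return s.x.round(1),round(float(np.std(res(s.x))),2),len(c)
E
python3 - <<'E'
from h import *
f=r.grab_frame('wrist')
print(np.round(f['pose'],3).tolist(),f['cx'],f['cy'])
m=r.regions_of(f,'full_dish')[0]['pixels'].astype(bool)
v,u=np.nonzero(m);print(u.min(),u.max(),v.min(),v.max())
for z in (None,85,90,95): print(z,fitc(f,m,34.5,z,260,(450,-205,95)))
for n in ('dish_holder',):
  for d in r.regions_of(f,n)[:2]:
    m2=d['pixels']; v,u=np.nonzero(m2);print(n,d['p'],u.min(),u.max(),v.min(),v.max(),fitc(f,m2|m,51,24,195,(450,-205)))
hsv=cv2.cvtColor(f['img'],cv2.COLOR_BGR2HSV)
print([f['img'][v,282].tolist() for v in range(148,206,3)])
print([f['img'][200,u].tolist() for u in range(200,230,3)],[f['img'][200,u].tolist() for u in range(336,366,3)])
E
```

```text
[[0.001, 0.956, 0.294, 374.403], [1.0, -0.001, -0.001, -205.403], [-0.001, 0.294, -0.956, 230.245], [0.0, 0.0, 0.0, 1.0]] 281.0545355178196 210.7709958643635
212 351 194 315
None (array([ 448.2, -205.3,   77.1]), 1.0, 178)
85 (array([ 446.6, -205.3]), 1.13, 178)
90 (array([ 445.5, -205.4]), 1.36, 178)
95 (array([ 444.5, -205.5]), 1.64, 178)
dish_holder 0.78 211 353 156 246 (array([ 451.7, -204.8]), 0.36, 140)
[[128, 141, 148], [117, 131, 140], [62, 90, 111], [82, 113, 142], [84, 115, 145], [82, 112, 140], [75, 102, 128], [69, 95, 118], [79, 109, 136], [81, 110, 138], [81, 110, 137], [82, 113, 141], [85, 117, 147], [85, 117, 147], [85, 116, 145], [84, 112, 138], [89, 103, 111], [92, 105, 112], [93, 107, 114], [95, 109, 117]]
[[61, 88, 109], [61, 89, 109], [61, 90, 111], [62, 91, 112], [63, 92, 113], [78, 109, 136], [86, 117, 148], [85, 117, 146], [81, 111, 139], [75, 103, 129]] [[69, 94, 117], [75, 102, 127], [80, 109, 137], [79, 109, 137], [75, 104, 130], [62, 90, 111], [60, 89, 109], [60, 88, 109], [61, 88, 109], [61, 89, 109]]
```

The holder fits cleanly at (451.7, -204.8). The dish's upper outline is its outer wall, which puts the dish within 2 mm of that. I lower it.

Call:
move_arm(
  plan=[
    [0,0,0,-0.003,0,0.04,1],
    [0,0,0,-0.004,0,0.09,1],
    [0,0,0,-0.004,0,0.13,1],
    [0,0,0,-0.004,0,0.155,1],
    [0,0,0,-0.004,0,0.165,1],
  ],
)

```text
t: 22.58
tcp_pos: [450.9, -204.7, -5.1]
eef_rot: [-0.002, -3.141, -0.001]
force: [0.3, 0.8, -0.5]
width: 0.767
finger_force: 15.0
```

```bash
python3 -c "
from h import *
st()"
```

```text
t 22.57 tcp [ 450.9 -204.7   -5.1] w 67.5 F [ 0.3  0.8 -0.5] ff 15.0
[[-1.0, 0.001, -0.0], [0.001, 1.0, 0.0], [0.0, 0.0, -1.0]]
```

Call:
move_arm(
  plan=[
    [0,0,0,0,0,0.004,1],
    [0,0,0,0,0,0.004,1],
    [0,0,0,0,0,0.004,-1],
    [0,0,0,0,0,0.004,-1],
    [0,0,0,0,0,0.004,-1],
  ],
)

```text
t: 23.2
tcp_pos: [451.1, -204.8, -5.8]
eef_rot: [0.002, 3.141, -0.0]
force: [-0.7, 0.0, 0.2]
width: 1.002
finger_force: 0.0
```

Call:
move_arm(
  plan=[
    [0,0,0,0,0,0,-1],
    [0,0,0,0,0,-0.05,-1],
    [0,0,0,0,0,-0.12,-1],
    [0,0,0,0,0,-0.25,-1],
    [0,0,0,0,0,-0.38,-1],
  ],
)

```text
t: 23.82
tcp_pos: [450.8, -204.6, 109.2]
eef_rot: [-0.002, -3.141, -0.001]
force: [0.5, 0.7, -0.1]
width: 1.0
finger_force: 0.0
```

```bash
python3 - <<'E'
from h import *
st()
f=look('wrist','dish_holder full_dish','w10')
E
```

```text
t 23.82 tcp [ 450.8 -204.6  109.2] w 88.0 F [ 0.5  0.7 -0.1] ff 0.0
[[-1.0, 0.001, -0.0], [0.001, 1.0, 0.0], [0.0, 0.0, -1.0]]
wrist dish_holder [([468.7, -383.6, 5.7], 0.41)]
wrist full_dish [([451.3, -206.0, 6.6], 0.88)]
```

View pics/w10.png

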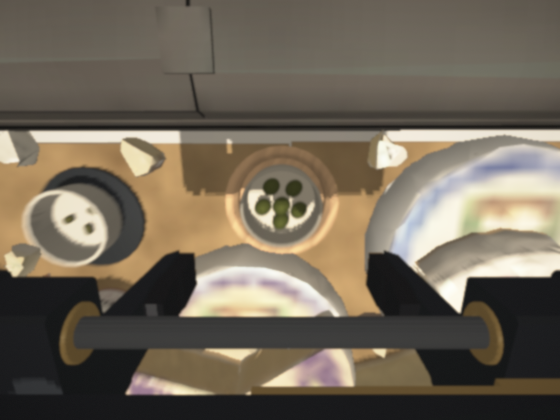

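The olives dish is seated in the wide holder (ring at (283,200), dish concentric), and the empty dish is on the slate at left. Next is the empty cup.

Call:
move_arm(
  plan=[
    [0,0,0,0,0,-0.12,-1],
    [0,0,0,0,0,-0.3,-1],
    [0,0,0,0,0,-0.45,-1],
    [0,0,0,0,0,-0.54,-1],
    [0,0,0,0,0.1,-0.54,-1],
  ],
)

```text
t: 24.6
tcp_pos: [451.5, -175.8, 270.3]
eef_rot: [0.005, 3.141, -0.001]
force: [0.0, 1.4, -0.2]
width: 0.997
finger_force: 0.0
```

Call:
move_arm(
  plan=[
    [0,0,0,0,0.2,0,-1],
    [0,0,0,0,0.4,0,-1],
    [0,0,0,0,0.6,0,-1],
    [0,0,0,0,0.8,0,-1],
    [0,0,0,0,1,0,-1],
  ],
)

```text
t: 25.22
tcp_pos: [450.9, 127.1, 268.7]
eef_rot: [-0.002, -3.139, 0.0]
force: [0.9, 0.6, 0.4]
width: 1.0
finger_force: 0.0
```

Call:
move_arm(
  plan=[
    [0,0,0,0,0.2,0,-1],
    [0,0,0,0,0.4,0,-1],
    [0,0,0,-0.03,0.6,0,-1],
    [0,0,0,-0.07,0.8,0,-1],
    [0,0,0,-0.12,0.98,0,-1],
  ],
)

```text
t: 25.85
tcp_pos: [487.6, 421.4, 268.2]
eef_rot: [-0.001, -3.139, 0.002]
force: [0.7, -0.6, 1.1]
width: 0.999
finger_force: 0.0
```

Call:
move_arm(
  plan=[
    [0,0,0,-0.07,0.03,0.03,-1],
    [0,0,0,-0.15,0.047,0.12,-1],
    [0,0,0,-0.2,0.047,0.25,-1],
    [0,0,0,-0.2,0.047,0.4,-1],
    [0,0,0,-0.2,0.047,0.5,-1],
  ],
)

```text
t: 26.48
tcp_pos: [546.9, 432.5, 115.5]
eef_rot: [-0.002, -3.137, 0.004]
force: [1.2, 0.3, 0.6]
width: 1.0
finger_force: 0.0
```

```bash
python3 - <<'E'
from h import *
st()
for i in range(2): f=look('wrist','empty_cup cup_holder carrier','w11')
for n,rad,z in (('cup_holder',45,24),('empty_cup',32.5,72)):
  for d in r.regions_of(f,n)[:1]:
    m=d['pixels']; v,u=np.nonzero(m); print(n,d['p'],u.min(),u.max(),v.min(),v.max(),fitc(f,m,rad,z,210,(549,433)))
E
```

```text
t 26.48 tcp [546.9 432.5 115.5] w 88.0 F [1.2 0.3 0.6] ff 0.0
[[-1.0, 0.002, -0.005], [0.002, 1.0, -0.003], [0.005, -0.003, -1.0]]
wrist empty_cup [([463.7, 678.5, 4.1], 0.96), ([548.7, 434.5, 9.6], 0.71)]
wrist cup_holder [([590.1, 311.7, 6.0], 0.61)]
wrist carrier [([550.2, 312.6, -0.2], 0.6)]
wrist empty_cup [([462.8, 678.4, 3.1], 0.94), ([549.3, 432.5, 10.4], 0.68)]
wrist cup_holder [([548.2, 312.3, -0.2], 0.25)]
wrist carrier [([550.3, 310.6, 1.3], 0.64)]
cup_holder 0.56 234 327 154 221 (array([553.6, 432. ]), 5.52, 260)
empty_cup 0.93 520 559 74 142 (array([480.8, 598.1]), 10.4, 171)
```

View pics/w11.png

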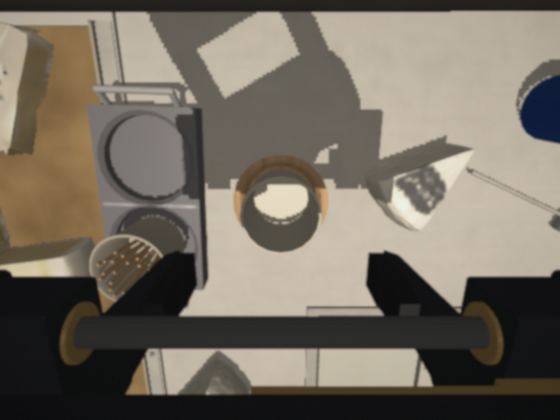

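```bash
python3 - <<'E'
from h import *
f=r.grab_frame('wrist')
for n,rad,z in (('cup_holder',45,24),('empty_cup',32.5,72)):
  for d in r.regions_of(f,n)[:3]:
    m=d['pixels'].astype(bool); v,u=np.nonzero(m)
    print(n,round(d['p'],2),u.min(),u.max(),v.min(),v.max(),len(u))
    if abs(u.mean()-281)<40:
        if n=='empty_cup':
            m2=m.copy(); m2[:205]=0
            c=max(cv2.findContours(m.astype(np.uint8),0,1)[0],key=len)[:,0].astype(float); c=c[c[:,1]>208]
            for zz in (60,66,72):
                q=np.array([ray(f,a,b,zz) for a,b in c]); s=least_squares(lambda p:np.hypot(q[:,0]-p[0],q[:,1]-p[1])-32.5,(547,433)); print(zz,s.x.round(1),np.sqrt(np.mean(s.fun**2)).round(2))
        else: print(fitc(f,m,45,24,190,(549,433)))
st()
E
```

```text
cup_holder 0.69 234 327 154 221 1986
(array([553. , 431.8]), 6.09, 182)
empty_cup 0.89 240 321 168 252 5271
60 [552.5 432.1] 0.45
66 [549.6 432.1] 0.4
72 [546.6 432.1] 0.7
empty_cup 0.59 518 559 73 142 2246
t 27.12 tcp [547.9 433.3 120.6] w 87.8 F [-0.5 -0.3 -0.2] ff 0.0
[[-1.0, 0.001, 0.0], [0.001, 1.0, 0.0], [-0.0, 0.0, -1.0]]
```

The cup rim fits at about (547, 432), centred between the fingers. I descend and grip.

Call:
move_arm(
  plan=[
    [0,0,0,0,-0.003,0.1,-1],
    [0,0,0,0,-0.003,0.22,-1],
    [0,0,0,0,-0.003,0.32,-1],
    [0,0,0,0,-0.003,0.37,-1],
    [0,0,0,0,-0.003,0.385,-1],
  ],
)

```text
t: 27.75
tcp_pos: [547.8, 432.3, 4.4]
eef_rot: [-0.002, -3.141, 0.0]
force: [-0.4, 0.8, 0.9]
width: 1.0
finger_force: 0.0
```

Call:
move_arm(
  plan=[
    [0,0,0,0,0,0,1],
    [0,0,0,0,0,0,1],
    [0,0,0,0,0,0,1],
    [0,0,0,0,0,0,1],
    [0,0,0,0,0,0,1],
  ],
  squeeze=15,
)

```text
t: 28.38
tcp_pos: [548.2, 432.6, 5.7]
eef_rot: [0.002, 3.14, 0.001]
force: [-0.1, -0.5, 5.5]
width: 0.726
finger_force: 14.8
```

Call:
move_arm(
  plan=[
    [0,0,0,0,0,-0.02,1],
    [0,0,0,0,0,-0.08,1],
    [0,0,0,0,0,-0.16,1],
    [0,0,0,0,0,-0.24,1],
    [0,0,0,0,0,-0.3,1],
  ],
)

```text
t: 29.0
tcp_pos: [548.0, 432.5, 97.0]
eef_rot: [0.002, 3.14, 0.001]
force: [-0.5, -1.1, -0.5]
width: 0.724
finger_force: 15.0
```

```bash
python3 - <<'E'
from h import *
st()
f=look('wrist','cup_holder empty_cup','w12')
for d in r.regions_of(f,'cup_holder')[:2]:
    m=d['pixels']; v,u=np.nonzero(m); print(d['p'],u.min(),u.max(),v.min(),v.max(),fitc(f,m,45,24,175,(549,433)))
E
```

```text
t 29.0 tcp [548.  432.5  97. ] w 63.7 F [-0.5 -1.1 -0.5] ff 15.0
[[-1.0, 0.001, 0.002], [0.001, 1.0, 0.001], [-0.002, 0.001, -1.0]]
wrist cup_holder [([556.1, 434.6, -0.6], 0.75)]
wrist empty_cup [([547.5, 432.5, 99.3], 0.61)]
0.95 231 332 157 226 (array([551.4, 432.5]), 0.42, 79)
```

Call:
move_arm(
  plan=[
    [0,0,0,0.03,-0.08,0,1],
    [0,0,0,0.06,-0.18,0,1],
    [0,0,0,0.1,-0.3,0,1],
    [0,0,0,0.127,-0.38,0,1],
    [0,0,0,0.127,-0.402,0,1],
  ],
)

```text
t: 29.82
tcp_pos: [509.0, 310.7, 94.2]
eef_rot: [-0.004, -3.14, 0.001]
force: [-0.3, 0.1, -0.6]
width: 0.724
finger_force: 15.0
```

```bash
python3 - <<'E'
from h import *
st()
f=look('wrist','carrier empty_cup','w13')
f=look('top','carrier empty_cup')
E
```

```text
t 29.82 tcp [509.  310.7  94.2] w 63.7 F [-0.3  0.1 -0.6] ff 15.0
[[-1.0, 0.002, -0.002], [0.002, 1.0, -0.001], [0.002, -0.001, -1.0]]
wrist carrier []
wrist empty_cup [([540.4, 558.7, -4.0], 0.73), ([509.6, 309.8, 96.4], 0.58)]
top carrier [([551.5, 309.1, -0.6], 0.75)]
top empty_cup [([467.7, 684.0, 1.7], 0.84)]
```

View pics/w13.png

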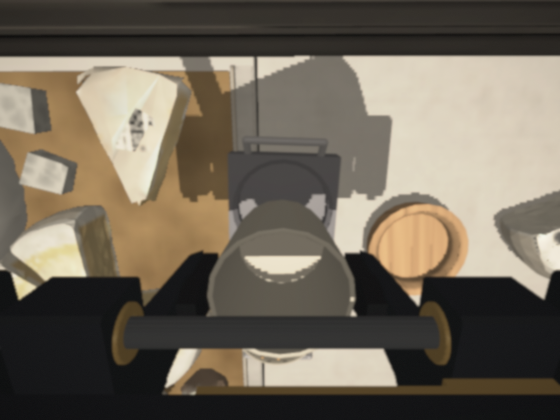

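The cup hangs level above the near pocket (carrier front edge at row 152, u 229–339), and the cup holder is empty at (418,245).

Call:
move_arm(
  plan=[
    [0,0,0,0,0.004,0.06,1],
    [0,0,0,0,0.004,0.14,1],
    [0,0,0,0,0.004,0.22,1],
    [0,0,0,0,0.004,0.27,1],
    [0,0,0,0,0.004,0.297,1],
  ],
)

```text
t: 30.75
tcp_pos: [509.5, 313.2, 5.0]
eef_rot: [-0.002, -3.141, 0.0]
force: [-3.5, -3.4, 19.5]
width: 0.721
finger_force: 14.4
```

```bash
python3 -c "
from h import *
st()"
```

```text
t 30.75 tcp [509.5 313.2   5. ] w 63.5 F [-3.5 -3.4 19.5] ff 14.4
[[-1.0, 0.001, -0.0], [0.001, 1.0, -0.0], [0.0, -0.0, -1.0]]
```

Bottomed on the pocket floor. I release and rise.

Call:
move_arm(
  plan=[
    [0,0,0,0,0,-0.005,-1],
    [0,0,0,0,0,-0.005,-1],
    [0,0,0,0,0,-0.005,-1],
    [0,0,0,0,0,-0.005,-1],
    [0,0,0,0,0,-0.005,-1],
  ],
)

```text
t: 31.38
tcp_pos: [509.6, 313.0, 7.2]
eef_rot: [0.002, 3.141, 0.0]
force: [0.0, -0.6, 0.5]
width: 1.001
finger_force: 0.0
```

Call:
move_arm(
  plan=[
    [0,0,0,0,0,-0.06,-1],
    [0,0,0,0,0,-0.16,-1],
    [0,0,0,0,0,-0.28,-1],
    [0,0,0,-0.12,0,-0.38,-1],
    [0,0,0,-0.25,0,-0.38,-1],
  ],
)

```text
t: 32.0
tcp_pos: [586.3, 313.5, 124.4]
eef_rot: [0.001, 3.136, 0.003]
force: [0.9, 0.9, -0.5]
width: 0.999
finger_force: 0.0
```

Call:
move_arm(
  plan=[
    [0,0,0,-0.01,0,0,-1],
    [0,0,0,-0.01,0,0,-1],
    [0,0,0,-0.01,0,0,-1],
    [0,0,0,-0.01,0,0,-1],
    [0,0,0,-0.01,0,0,-1],
  ],
)

```text
t: 32.62
tcp_pos: [587.2, 313.0, 121.2]
eef_rot: [0.002, 3.142, -0.0]
force: [-0.3, 0.0, 0.1]
width: 1.004
finger_force: 0.0
```

```bash
python3 - <<'E'
from h import *
st()
f=look('wrist','full_cup empty_cup carrier','w14')
for n in ('full_cup','empty_cup'):
  for d in r.regions_of(f,n)[:2]:
    m=d['pixels'].astype(np.uint8); v,u=np.nonzero(m); print(n,d['p'],u.min(),u.max(),v.min(),v.max())
    c=max(cv2.findContours(m,0,1)[0],key=len)[:,0].astype(float); c=c[c[:,1]>(v.min()+v.max())/2]
    q=np.array([ray(f,a,b,72) for a,b in c]); s=least_squares(lambda p:np.hypot(q[:,0]-p[0],q[:,1]-p[1])-32.5,q.mean(0)[:2]); print(s.x.round(1),np.sqrt(np.mean(s.fun**2)).round(2))
E
```

```text
t 32.62 tcp [587.2 313.  121.2] w 88.3 F [-0.3  0.   0.1] ff 0.0
[[-1.0, 0.001, 0.0], [0.001, 1.0, -0.0], [-0.0, -0.0, -1.0]]
wrist full_cup [([593.0, 312.2, 4.6], 0.75), ([554.0, 430.0, -1.4], 0.29)]
wrist empty_cup [([511.4, 317.0, 10.4], 0.69)]
wrist carrier [([552.5, 312.5, 0.7], 0.77)]
full_cup 0.74 233 315 176 261
[594.7 306.7] 0.37
empty_cup 0.82 237 326 62 157
[508.7 312.6] 0.55
```

View pics/w14.png

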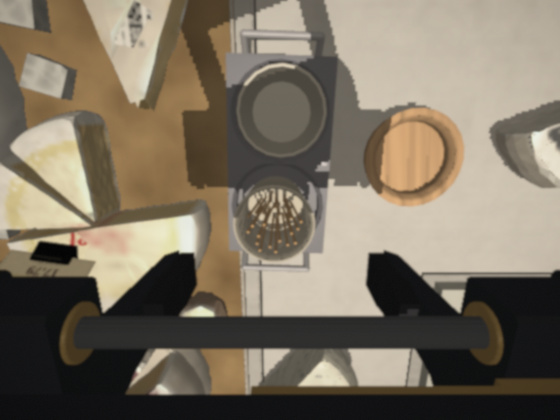

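The picks cup is at u 233–315, rows 176–261, about (594, 307), which is off-centre in its pocket. The displayed cheese on its left ends near u 210, so I descend with the fingers only partly open (78 mm).

Call:
move_arm(
  plan=[
    [0,0,0,-0.023,-0.019,0,-0.77],
    [0,0,0,-0.023,-0.019,0.03,-0.77],
    [0,0,0,-0.023,-0.019,0.08,-0.77],
    [0,0,0,-0.023,-0.019,0.14,-0.77],
    [0,0,0,-0.023,-0.019,0.16,-0.77],
  ],
)

```text
t: 33.55
tcp_pos: [593.6, 307.0, 71.0]
eef_rot: [-0.002, -3.139, 0.001]
force: [0.0, -0.4, -0.4]
width: 0.885
finger_force: 0.0
```

```bash
python3 - <<'E'
from h import *
st()
f=r.grab_frame('wrist'); cv2.imwrite('pics/w15.png',f['img'])
for d in r.regions_of(f,'full_cup')[:1]:
    m=d['pixels'].astype(np.uint8); v,u=np.nonzero(m); print(d['p'],u.min(),u.max(),v.min(),v.max())
    print(ray(f,u.min(),235,72),ray(f,u.max(),235,72))
E
```

```text
t 33.55 tcp [593.6 307.   71. ] w 77.9 F [ 0.  -0.4 -0.4] ff 0.0
[[-1.0, 0.001, -0.003], [0.001, 1.0, -0.001], [0.003, -0.001, -1.0]]
```

View pics/w15.png

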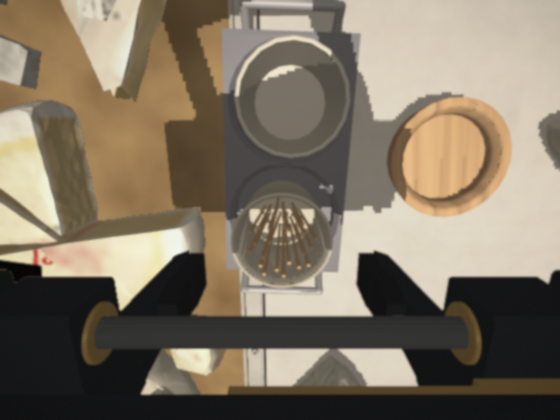

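The cup rim (u 232–331) is centred between the fingers and the neighbouring cheese wall is clear by about 10 mm. I have now viewed more pictures than the 14 allowed (16), so from here I go by numbers only.

Call:
move_arm(
  plan=[
    [0,0,0,-0.002,0,0.06,-0.77],
    [0,0,0,-0.002,0,0.13,-0.77],
    [0,0,0,-0.002,0,0.19,-0.77],
    [0,0,0,-0.002,0,0.215,-0.77],
    [0,0,0,-0.002,0,0.225,-0.77],
  ],
)

```text
t: 34.28
tcp_pos: [595.1, 307.2, 5.3]
eef_rot: [-0.002, -3.142, 0.0]
force: [0.3, 0.0, -0.9]
width: 0.886
finger_force: 0.0
```

Call:
move_arm(
  plan=[
    [0,0,0,0,0,0,1],
    [0,0,0,0,0,0,1],
    [0,0,0,0,0,0,1],
    [0,0,0,0,0,0,1],
    [0,0,0,0,0,0,1],
  ],
  squeeze=15,
)

```text
t: 34.9
tcp_pos: [595.4, 307.3, 6.1]
eef_rot: [0.002, 3.141, 0.0]
force: [-0.4, 0.2, 5.1]
width: 0.709
finger_force: 14.8
```

Call:
move_arm(
  plan=[
    [0,0,0,0,0,-0.02,1],
    [0,0,0,0,0,-0.07,1],
    [0,0,0,0,0,-0.15,1],
    [0,0,0,0,0,-0.24,1],
    [0,0,0,0,0,-0.31,1],
  ],
)

```text
t: 35.52
tcp_pos: [595.2, 307.3, 100.6]
eef_rot: [0.002, 3.14, 0.001]
force: [-0.1, 0.6, -0.1]
width: 0.712
finger_force: 15.0
```

Call:
move_arm(
  plan=[
    [0,0,0,0,0,-0.04,1],
    [0,0,0,0.02,0.06,-0.05,1],
    [0,0,0,0.05,0.16,-0.05,1],
    [0,0,0,0.09,0.26,-0.05,1],
    [0,0,0,0.12,0.35,-0.05,1],
  ],
)

```text
t: 36.15
tcp_pos: [557.5, 414.3, 112.5]
eef_rot: [-0.0, -3.14, 0.001]
force: [-0.2, 0.1, -1.2]
width: 0.708
finger_force: 15.0
```

Call:
move_arm(
  plan=[
    [0,0,0,0.02,0.05,0,1],
    [0,0,0,0.025,0.067,0.05,1],
    [0,0,0,0.025,0.067,0.12,1],
    [0,0,0,0.025,0.067,0.17,1],
    [0,0,0,0.025,0.067,0.18,1],
  ],
)

```text
t: 36.78
tcp_pos: [551.4, 431.5, 57.9]
eef_rot: [-0.003, -3.139, 0.002]
force: [-0.4, -0.0, -0.6]
width: 0.708
finger_force: 15.0
```

```bash
python3 - <<'E'
from h import *
st()
f=look('wrist','full_cup cup_holder')
for d in r.regions_of(f,'cup_holder')[:2]:
    m=d['pixels']; v,u=np.nonzero(m); print(d['p'],u.min(),u.max(),v.min(),v.max(),fitc(f,m,45,24,v.min()+22,(549,433)))
for d in r.regions_of(f,'full_cup')[:1]:
    v,u=np.nonzero(d['pixels']); print(d['p'],u.min(),u.max(),v.min(),v.max())
f=look('top','full_cup cup_holder')
E
```

```text
t 36.77 tcp [551.4 431.5  57.9] w 62.3 F [-0.4 -0.  -0.6] ff 15.0
[[-1.0, 0.002, -0.002], [0.002, 1.0, -0.001], [0.002, -0.001, -1.0]]
wrist full_cup [([548.9, 435.2, 57.4], 0.58)]
wrist cup_holder [([554.0, 433.2, -0.8], 0.94)]
0.73 224 342 160 242 (array([551.7, 432. ]), 0.42, 94)
0.63 207 355 199 356
top full_cup []
top cup_holder [([549.7, 431.6, 0.7], 0.54)]
```

Call:
move_arm(
  plan=[
    [0,0,0,-0.004,0.003,0.02,1],
    [0,0,0,-0.004,0.003,0.06,1],
    [0,0,0,-0.004,0.003,0.1,1],
    [0,0,0,-0.004,0.003,0.14,1],
    [0,0,0,-0.004,0.003,0.16,1],
  ],
)

```text
t: 37.8
tcp_pos: [552.5, 433.0, 10.2]
eef_rot: [-0.002, -3.14, 0.001]
force: [-0.6, 0.3, -0.7]
width: 0.706
finger_force: 15.0
```

```bash
python3 -c "
from h import *
st()"
```

```text
t 37.8 tcp [552.5 433.   10.2] w 62.1 F [-0.6  0.3 -0.7] ff 15.0
[[-1.0, 0.001, -0.001], [0.001, 1.0, -0.001], [0.001, -0.001, -1.0]]
```

Call:
move_arm(
  plan=[
    [0,0,0,0,0,0.006,1],
    [0,0,0,0,0,0.012,1],
    [0,0,0,0,0,0.015,1],
    [0,0,0,0,0,0.015,1],
    [0,0,0,0,0,0.015,1],
  ],
)

```text
t: 38.42
tcp_pos: [553.0, 433.3, 7.2]
eef_rot: [0.002, 3.141, 0.0]
force: [0.2, -0.1, -0.4]
width: 0.711
finger_force: 15.0
```

Call:
move_arm(
  plan=[
    [0,0,0,0,0,0,-0.9],
    [0,0,0,0,0,0,-0.9],
    [0,0,0,0,0,0,-0.9],
    [0,0,0,0,0,0,-0.9],
    [0,0,0,0,0,0,-0.9],
  ],
)

```text
t: 39.05
tcp_pos: [552.9, 433.2, 7.1]
eef_rot: [0.002, 3.142, -0.0]
force: [0.6, -1.4, -0.5]
width: 0.953
finger_force: 0.0
```

Call:
move_arm(
  plan=[
    [0,0,0,0,0,-0.05,-0.9],
    [0,0,0,0,0,-0.15,-0.9],
    [0,0,0,0,0,-0.27,-0.9],
    [0,0,0,0,0,-0.38,-0.9],
    [0,0,0,0,0,-0.4,-0.9],
  ],
)

```text
t: 39.67
tcp_pos: [553.8, 433.8, 130.4]
eef_rot: [0.002, 3.137, 0.004]
force: [0.2, 0.3, -0.5]
width: 0.948
finger_force: 0.0
```

```bash
python3 - <<'E'
from h import *
st()
f=look('wrist','full_cup empty_cup cup_holder carrier')
for d in r.regions_of(f,'full_cup')[:1]:
    m=d['pixels'].astype(np.uint8); v,u=np.nonzero(m); print(d['p'],u.min(),u.max(),v.min(),v.max())
    c=max(cv2.findContours(m,0,1)[0],key=len)[:,0].astype(float); c=c[c[:,1]>(v.min()+v.max())/2]
    for z in (62,72,82):
        q=np.array([ray(f,a,b,z) for a,b in c]); s=least_squares(lambda p:np.hypot(q[:,0]-p[0],q[:,1]-p[1])-32.5,q.mean(0)[:2]); print(z,s.x.round(1),np.sqrt(np.mean(s.fun**2)).round(2))
E
```

```text
t 39.67 tcp [553.8 433.8 130.4] w 83.4 F [ 0.2  0.3 -0.5] ff 0.0
[[-1.0, 0.001, 0.005], [0.001, 1.0, 0.003], [-0.005, 0.003, -1.0]]
wrist full_cup [([549.8, 435.1, 9.4], 0.88)]
wrist empty_cup [([462.6, 678.1, 2.5], 0.82), ([511.9, 314.7, 8.3], 0.73)]
wrist cup_holder []
wrist carrier [([552.8, 311.9, 1.7], 0.7)]
0.91 241 319 165 246
62 [556.4 432.4] 0.48
72 [551.7 432.4] 0.51
82 [546.9 432.4] 1.06
```

The full cup is in the holder. Next, I fetch the empty dish from the slate.

Call:
move_arm(
  plan=[
    [0,0,0,0,0,-0.12,-1],
    [0,0,0,0,0,-0.3,-1],
    [0,0,0,0.05,0,-0.45,-1],
    [0,0,0,0.1,-0.1,-0.48,-1],
    [0,0,0,0.15,-0.25,-0.48,-1],
  ],
)

```text
t: 40.6
tcp_pos: [507.3, 358.1, 270.7]
eef_rot: [-0.0, 3.141, 0.0]
force: [0.4, -0.3, -0.3]
width: 1.001
finger_force: 0.0
```

Call:
move_arm(
  plan=[
    [0,0,0,0.04,-0.2,0,-1],
    [0,0,0,0.08,-0.4,0,-1],
    [0,0,0,0.13,-0.6,0,-1],
    [0,0,0,0.133,-0.8,0,-1],
    [0,0,0,0.133,-1,0,-1],
  ],
)

```text
t: 41.22
tcp_pos: [466.9, 56.6, 270.5]
eef_rot: [-0.002, -3.141, -0.0]
force: [0.6, -0.4, -0.5]
width: 1.001
finger_force: 0.0
```

Call:
move_arm(
  plan=[
    [0,0,0,0,-0.2,0,-1],
    [0,0,0,0,-0.4,0,-1],
    [0,0,0,0,-0.6,0,-1],
    [0,0,0,0,-0.8,0,-1],
    [0,0,0,0,-1,0,-1],
  ],
)

```text
t: 41.85
tcp_pos: [466.7, -243.6, 270.3]
eef_rot: [-0.002, -3.141, -0.001]
force: [0.3, 0.5, 0.1]
width: 1.0
finger_force: 0.0
```

Call:
move_arm(
  plan=[
    [0,0,0,0,-0.2,0,-1],
    [0,0,0,0,-0.4,0.05,-1],
    [0,0,0,0,-0.487,0.2,-1],
    [0,0,0,0,-0.487,0.4,-1],
    [0,0,0,0,-0.487,0.6,-1],
  ],
)

```text
t: 42.48
tcp_pos: [466.4, -387.8, 88.4]
eef_rot: [-0.003, -3.141, -0.001]
force: [0.9, -1.2, -0.5]
width: 0.997
finger_force: 0.0
```

```bash
python3 - <<'E'
from h import *
st()
f=look('wrist','empty_dish slate full_dish jar')
for d in r.regions_of(f,'empty_dish')[:1]:
    m=d['pixels'].astype(np.uint8); v,u=np.nonzero(m); print(d['p'],u.min(),u.max(),v.min(),v.max())
    c=max(cv2.findContours(m,0,1)[0],key=len)[:,0].astype(float); c=c[c[:,1]>(v.min()+v.max())/2]
    for z in (42,):
        q=np.array([ray(f,a,b,z) for a,b in c]); s=least_squares(lambda p:np.hypot(q[:,0]-p[0],q[:,1]-p[1])-34.5,q.mean(0)[:2]); print(z,s.x.round(1),np.sqrt(np.mean(s.fun**2)).round(2))
E
```

```text
t 42.48 tcp [ 466.4 -387.8   88.4] w 87.8 F [ 0.9 -1.2 -0.5] ff 0.0
[[-1.0, 0.002, -0.001], [0.002, 1.0, 0.001], [0.001, 0.001, -1.0]]
wrist empty_dish []
wrist slate []
wrist full_dish [([450.7, -207.7, 9.0], 0.64)]
wrist jar [([439.6, -519.3, -0.5], 0.86)]
0.56 238 325 170 257
42 [ 465.8 -388.5] 0.64
```

Call:
move_arm(
  plan=[
    [0,0,0,-0.002,0,0.09,-1],
    [0,0,0,-0.002,0,0.19,-1],
    [0,0,0,-0.002,0,0.27,-1],
    [0,0,0,-0.002,0,0.32,-1],
    [0,0,0,-0.002,0,0.33,-1],
  ],
)

```text
t: 43.4
tcp_pos: [467.9, -388.2, -7.3]
eef_rot: [0.002, 3.141, -0.002]
force: [0.7, 0.1, 0.4]
width: 1.002
finger_force: 0.0
```

Call:
move_arm(
  plan=[
    [0,0,0,0,0,0,1],
    [0,0,0,0,0,0,1],
    [0,0,0,0,0,0,1],
    [0,0,0,0,0,0,1],
    [0,0,0,0,0,0,1],
  ],
  squeeze=15,
)

```text
t: 44.02
tcp_pos: [467.9, -388.2, -7.0]
eef_rot: [0.002, 3.14, -0.002]
force: [-0.4, 0.5, 6.1]
width: 0.772
finger_force: 15.0
```

Call:
move_arm(
  plan=[
    [0,0,0,0,0,-0.03,1],
    [0,0,0,0,0,-0.1,1],
    [0,0,0,0,0,-0.2,1],
    [0,0,0,0,0,-0.3,1],
    [0,0,0,0,0,-0.4,1],
  ],
)

```text
t: 44.65
tcp_pos: [467.4, -387.5, 113.3]
eef_rot: [-0.002, -3.141, -0.0]
force: [0.5, -0.4, -0.8]
width: 0.769
finger_force: 15.0
```

Call:
move_arm(
  plan=[
    [0,0,0,0,0,-0.15,1],
    [0,0,0,0,0,-0.3,1],
    [0,0,0,0,0,-0.44,1],
    [0,0,0,0,0.06,-0.54,1],
    [0,0,0,0,0.2,-0.54,1],
  ],
)

```text
t: 45.28
tcp_pos: [467.7, -328.4, 276.2]
eef_rot: [0.005, 3.139, -0.005]
force: [0.3, 1.3, -1.3]
width: 0.77
finger_force: 15.0
```

Call:
move_arm(
  plan=[
    [0,0,0,0,0.18,0,1],
    [0,0,0,0,0.36,0,1],
    [0,0,0,0,0.54,0,1],
    [0,0,0,0,0.72,0,1],
    [0,0,0,0,0.9,0,1],
  ],
)

```text
t: 45.9
tcp_pos: [467.4, -56.0, 274.4]
eef_rot: [0.003, 3.142, 0.0]
force: [0.0, -0.3, -0.9]
width: 0.77
finger_force: 15.0
```

Call:
move_arm(
  plan=[
    [0,0,0,0,0.18,0,1],
    [0,0,0,0,0.36,0,1],
    [0,0,0,-0.05,0.54,0,1],
    [0,0,0,-0.12,0.72,0,1],
    [0,0,0,-0.2,0.88,0,1],
  ],
)

```text
t: 46.52
tcp_pos: [528.2, 208.2, 274.5]
eef_rot: [0.001, 3.141, -0.0]
force: [0.9, -1.1, -1.1]
width: 0.768
finger_force: 15.0
```

Call:
move_arm(
  plan=[
    [0,0,0,-0.08,0.16,0,1],
    [0,0,0,-0.15,0.28,0,1],
    [0,0,0,-0.2,0.34,0.03,1],
    [0,0,0,-0.22,0.35,0.1,1],
    [0,0,0,-0.22,0.35,0.2,1],
  ],
)

```text
t: 47.15
tcp_pos: [594.7, 311.5, 213.6]
eef_rot: [0.001, 3.141, 0.0]
force: [0.3, -0.2, -1.0]
width: 0.772
finger_force: 15.0
```

```bash
python3 - <<'E'
from h import *
st()
for i in range(2): f=look('wrist','carrier empty_dish empty_cup full_cup')
f=look('top','carrier empty_dish')
E
```

```text
t 47.15 tcp [594.7 311.5 213.6] w 67.9 F [ 0.3 -0.2 -1. ] ff 15.0
[[-1.0, 0.001, 0.001], [0.001, 1.0, 0.0], [-0.001, 0.0, -1.0]]
wrist carrier [([550.8, 309.3, 0.3], 0.69)]
wrist empty_dish [([594.0, 312.8, 227.0], 0.78)]
wrist empty_cup [([510.3, 318.3, 9.7], 0.77)]
wrist full_cup [([550.6, 435.7, 7.6], 0.75)]
wrist carrier [([550.9, 310.7, 0.5], 0.78)]
wrist empty_dish [([593.6, 311.9, 230.6], 0.88)]
wrist empty_cup [([511.6, 315.8, 10.4], 0.64)]
wrist full_cup [([548.0, 433.0, 8.3], 0.74)]
top carrier [([551.2, 306.8, -0.6], 0.67)]
top empty_dish []
```

Call:
move_arm(
  plan=[
    [0,0,0,0,0,0.12,1],
    [0,0,0,0,0,0.25,1],
    [0,0,0,0,0,0.38,1],
    [0,0,0,0,0,0.48,1],
    [0,0,0,0,0,0.52,1],
  ],
)

```text
t: 48.42
tcp_pos: [593.8, 310.9, 56.4]
eef_rot: [-0.002, -3.139, 0.001]
force: [0.1, 0.1, 0.4]
width: 0.775
finger_force: 15.0
```

```bash
python3 - <<'E'
from h import *
st()
f=look('wrist','carrier empty_dish')
np.set_printoptions(suppress=True)
for d in r.regions_of(f,'carrier')[:1]:
    m=d['pixels'].astype(bool); v,u=np.nonzero(m); print(d['p'],u.min(),u.max(),v.min(),v.max())
    for row in range(v.min()+4,v.max(),12):
        uu=np.nonzero(m[row])[0]
        if len(uu)>20: print(row,uu.min(),uu.max(),ray(f,uu.min(),row,24).round(1)[:2],ray(f,uu.max(),row,24).round(1)[:2])
    col=np.nonzero(m[:,int(u.mean())])[0]; print('front',ray(f,int(u.mean()),col.min(),24))
for d in r.regions_of(f,'empty_dish')[:1]:
    v,u=np.nonzero(d['pixels']); print(d['p'],u.min(),u.max(),v.min(),v.max())
E
```

```text
t 48.42 tcp [593.8 310.9  56.4] w 68.2 F [0.1 0.1 0.4] ff 15.0
[[-1.0, 0.001, -0.002], [0.001, 1.0, -0.001], [0.002, -0.001, -1.0]]
wrist carrier [([551.4, 311.0, 0.1], 0.96)]
wrist empty_dish [([594.2, 313.6, 70.7], 0.6), ([548.2, 434.5, 8.5], 0.43)]
0.74 212 359 0 241
28 212 359 [467.5 267.7] [467.7 358.1]
40 212 358 [474.1 267.3] [474.3 358. ]
52 212 357 [480.9 266.8] [481.  357.8]
64 213 356 [487.8 267. ] [487.9 357.7]
124 214 351 [524.5 265.3] [524.6 356.8]
136 214 349 [532.3 264.8] [532.4 356. ]
148 215 348 [540.3 265. ] [540.4 355.8]
160 215 346 [548.4 264.5] [548.5 354.9]
172 216 345 [556.8 264.7] [556.9 354.7]
184 217 345 [565.3 264.8] [565.4 355.2]
196 216 344 [574.  263.6] [574.1 355. ]
208 217 343 [583.  263.8] [583.1 354.7]
220 217 341 [592.1 263.2] [592.2 353.8]
front [464.86614408 308.33425609  24.        ]
0.92 212 351 195 315
```

The carrier outline shows a slight yaw (about -2°), so the far pocket is at about (593.5, 308.4). I shift 2.4 mm and lower.

Call:
move_arm(
  plan=[
    [0,0,0,0,-0.008,0,1],
    [0,0,0,0,-0.008,0.03,1],
    [0,0,0,0,-0.008,0.08,1],
    [0,0,0,0,-0.008,0.12,1],
    [0,0,0,0,-0.008,0.12,1],
  ],
)

```text
t: 49.3
tcp_pos: [593.7, 308.5, 20.4]
eef_rot: [-0.002, -3.139, 0.001]
force: [-0.3, -0.7, -0.9]
width: 0.771
finger_force: 15.0
```

```bash
python3 - <<'E'
from h import *
st()
f=look('wrist','carrier empty_dish')
for d in r.regions_of(f,'carrier')[:1]:
    m=d['pixels'].astype(bool); v,u=np.nonzero(m); print(d['p'],v.min(),v.max())
    for row in range(100,v.max(),16):
        uu=np.nonzero(m[row])[0]
        if len(uu)>20: a,b=ray(f,uu.min(),row,24),ray(f,uu.max(),row,24); print(row,a[:2].round(1),b[:2].round(1),round((a[1]+b[1])/2,1))
E
```

```text
t 49.3 tcp [593.7 308.5  20.4] w 67.9 F [-0.3 -0.7 -0.9] ff 15.0
[[-1.0, 0.001, -0.003], [0.001, 1.0, -0.001], [0.003, -0.001, -1.0]]
wrist carrier [([551.4, 312.1, -0.5], 0.65)]
wrist empty_dish [([595.4, 308.8, 35.5], 0.8)]
```

Call:
move_arm(
  plan=[
    [0,0,0,0,0,0.015,1],
    [0,0,0,0,0,0.03,1],
    [0,0,0,0,0,0.045,1],
    [0,0,0,0,0,0.06,1],
    [0,0,0,0,0,0.06,1],
  ],
)

```text
t: 50.12
tcp_pos: [594.2, 308.6, 3.5]
eef_rot: [-0.002, -3.141, 0.0]
force: [0.1, 0.5, -0.4]
width: 0.769
finger_force: 15.0
```

Call:
move_arm(
  plan=[
    [0,0,0,0,0,0.01,1],
    [0,0,0,0,0,0.02,1],
    [0,0,0,0,0,0.028,1],
    [0,0,0,0,0,0.028,1],
    [0,0,0,0,0,0.028,1],
  ],
)

```text
t: 50.75
tcp_pos: [594.5, 308.7, -4.3]
eef_rot: [0.002, 3.141, 0.0]
force: [-0.0, -0.6, -0.7]
width: 0.773
finger_force: 15.0
```

Call:
move_arm(
  plan=[
    [0,0,0,0,0,0.002,1],
    [0,0,0,0,0,0.002,-0.9],
    [0,0,0,0,0,0.002,-0.9],
    [0,0,0,0,0,0.002,-0.9],
    [0,0,0,0,0,0.002,-0.9],
  ],
)

```text
t: 51.38
tcp_pos: [594.5, 308.7, -4.9]
eef_rot: [0.002, 3.141, 0.0]
force: [-0.6, -0.5, -0.9]
width: 0.947
finger_force: 0.0
```

Call:
move_arm(
  plan=[
    [0,0,0,0,0,-0.04,-0.9],
    [0,0,0,0,0,-0.12,-0.9],
    [0,0,0,0,0,-0.25,-0.9],
    [0,0,0,0,0,-0.4,-0.9],
    [0,0,0,0,0,-0.5,-0.9],
  ],
)

```text
t: 52.0
tcp_pos: [594.8, 308.8, 148.5]
eef_rot: [0.002, 3.138, 0.002]
force: [0.4, 0.5, -0.2]
width: 0.95
finger_force: 0.0
```

Call:
move_arm(
  plan=[
    [0,0,0,0.1,0,-0.15,-0.9],
    [0,0,0,0.2,0.02,-0.3,-0.9],
    [0,0,0,0.3,0.05,-0.4,-0.9],
    [0,0,0,0.3,0.1,-0.4,-0.9],
    [0,0,0,0.3,0.1,-0.4,-0.9],
  ],
)

```text
t: 52.62
tcp_pos: [504.5, 339.4, 264.2]
eef_rot: [-0.0, -3.141, 0.001]
force: [0.4, -0.8, -0.0]
width: 0.952
finger_force: 0.0
```

```bash
python3 - <<'E'
from h import *
st()
for c in ('wrist','top','scene'):
    f=look(c,'carrier empty_dish empty_cup full_cup full_dish jar cheese','z_'+c)
    if c=='wrist':
      for n,z,rad in (('empty_dish',44,34.5),('empty_cup',72,32.5),('full_cup',72,32.5)):
        for d in r.regions_of(f,n)[:2]:
          m=d['pixels'].astype(np.uint8); v,u=np.nonzero(m); 
          cc=max(cv2.findContours(m,0,1)[0],key=len)[:,0].astype(float); cc=cc[cc[:,1]>(v.min()+v.max())/2]
          q=np.array([ray(f,a,b,z) for a,b in cc]); s=least_squares(lambda p:np.hypot(q[:,0]-p[0],q[:,1]-p[1])-rad,q.mean(0)[:2]); print(n,round(d['p'],2),s.x.round(1),np.sqrt(np.mean(s.fun**2)).round(2))
E
```

```text
t 52.62 tcp [504.5 339.4 264.2] w 83.8 F [ 0.4 -0.8 -0. ] ff 0.0
[[-1.0, 0.0, -0.001], [0.0, 1.0, -0.0], [0.001, -0.0, -1.0]]
wrist carrier [([550.1, 308.8, -1.5], 0.57)]
wrist empty_dish [([594.9, 310.3, 10.8], 0.87)]
wrist empty_cup [([508.1, 313.9, 10.5], 0.89), ([462.7, 677.9, 1.9], 0.84), ([550.4, 308.8, -1.0], 0.6)]
wrist full_cup [([545.0, 438.2, 6.9], 0.88)]
wrist full_dish []
wrist jar [([539.4, 554.5, -1.3], 0.56)]
wrist cheese [([537.9, 559.0, 1.5], 0.78)]
empty_dish 0.82 [592.  308.8] 0.74
empty_cup 0.96 [507.8 312.1] 0.69
empty_cup 0.6 [462.9 644.1] 5.94
full_cup 0.92 [550.7 432.9] 0.57
top carrier [([553.0, 311.3, 2.9], 0.97)]
top empty_dish [([594.5, 307.8, 12.6], 0.48)]
top empty_cup [([511.8, 313.2, 9.3], 0.66), ([468.1, 681.2, 4.0], 0.65)]
top full_cup [([553.0, 433.8, 8.6], 0.45)]
top full_dish [([448.9, -202.8, 11.0], 0.55), ([550.6, 309.7, 2.8], 0.22)]
top jar [([440.2, -519.1, -5.5], 0.7)]
top cheese [([538.8, 561.0, -0.3], 0.63), ([469.5, -384.2, 2.9], 0.5), ([550.7, 429.2, 6.8], 0.42)]
scene carrier [([555.2, 311.5, 0.6], 0.61)]
scene empty_dish [([592.3, 308.2, 7.7], 0.47)]
scene empty_cup [([467.9, 683.6, -0.3], 0.7), ([508.6, 315.0, 7.2], 0.51)]
scene full_cup [([552.1, 436.4, 10.3], 0.73)]
scene full_dish []
scene jar [([443.6, -519.7, 6.2], 0.54)]
scene cheese [([536.7, 560.1, -0.4], 0.74)]
```

Every item is in its place at about z = 10, and the jar and cheese have not moved. I hand in.

```bash
python3 -c "
from h import *
print(r.finish_job())"
```

```text
the job is handed in; nothing more can be done
None
```

The swap is done and handed in at 52.6 s of the 136 s: by the final measurements the olives dish is in the wide holder, the picks cup in the narrow one, the empty cup and dish are in the carrier, and the jar and cheese are where they were; I viewed 16 pictures, over the limit of 14.

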